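# Find the coin case whose lid still holds

## Robot

A 6-joint arm with a two-finger parallel gripper is mounted at the origin on the work surface. World frame = base frame: x ahead of the robot, y to its left, z up, the work surface at z = 0. Lengths are in mm, angles in rad, forces in N, time in s.
With the tool pointing down it reaches from about 350 to 775 mm from the base axis. Payload 7.3 kg.
Tool frame: the origin (TCP) lies midway between the tips of the shut fingers; the grasp point (between the pads) lies 19 mm behind it; z points along the fingers, y is the line along which they close (so a half turn about z gives the same grasp; the last joint's range is limited). The gripper opens to 92 mm and grips with 3 to 60 N. Pads are 19 mm wide; open, the fingers measure 130 mm over their backs; the gripper's body (75 mm by 190 mm) begins 47 mm behind the grasp point.
Start: joints at [1.18, 0.342, 1.524, -0, 1.275, -0.146], TCP at [127.225, 509.374, 195.341] pointing down, gripper open.
Joint ranges: [-2.53, 2.53], [-0.77, 2.02], [0.04, 2.7], [-1, 4.14], [0.28, 2.66], [-3.11, 3.11]. Speed limits (rad/s): [2.57, 2.57, 3.14, 3.14, 3.14, 3.14].

## Interface

Orientations are given as [roll, pitch, yaw] about the fixed x, y, z axes, in that order (R = Rz(yaw) Ry(pitch) Rx(roll)).
In Python, from plant import bot gives the robot as it stands.
- The arm moves only by the tool jog_arm, never from a script. Its arguments are lists of equal length, an entry for each row: "dp": the shift along the tool's x, y, z in m, a list of three; "twist": the turn about the tool's z in degrees. A call has 1 to 10 rows; each row shifts and turns the commanded pose from where the row before left it, along the tool's axes as they then stand; what a row does not reach is not made up. A row lasts 1/8 s, in which the tool goes at most 62.5 mm and 10.7 degrees, less where a joint would pass 70% of its speed; a pose out of reach is approached as far as the arm can. A call is refused whole if a number of a shift passes 0.0625 or a number of a turn 10.7, either way. A call with a gripper value outside its range is refused whole. "jaw" is the finger opening in m, from 0 to 0.0918, set as the call begins (left out, the last holds). The fingers move at their own pace and stop on an object; the grip force is fixed at half the most. Time passes only in rows, so rows that do not move let the fingers close. It gives the time, the measured TCP pose, the force, the opening and the grip force at its end, in the units of the state.
- bot.get_obs(): the state, without advancing time (a new reading comes with each control period).
- bot.capture(name): name is "side" or "top"; returns the picture (420x560x3 uint8, blue, green, red); there is no depth.
- bot.camera_params(name): a dict with "fx", "fy", "cx", "cy" (pixels), "R" (3x3) and "t" (3): a world point X has camera coordinates R X + t. Camera axes: x right, y down, z forward; pixel columns grow to the right and rows downward; lengths in mm; the calibration is good to about 2 mm. A picture is of the moment at which its call begins. camera_params takes no time and is no camera call.
- bot.close_job(): hands the job in; it is judged then, once.
Trained networks look in the newest picture that a camera, given by its name, has taken for a name from the list of things; names that differ only in an ending like _2 or _b are one class to them, and where a whole thing is asked for, a point or a joint stands for the part that bears it (a point fixed in the world has none). Each returns a list of dicts, best first, with "confidence" (0 to 1); they miss things now and then, are a little off and sometimes report something else, mostly with a low value. They report only what shows in the picture. A call takes as long as a camera call.
- bot.find_in(camera, label): "bbox" ([centre column, centre row, width, height] in pixels, round what is visible of it).
- bot.masks_of(camera, label): "pixels" (420x560 bool, what is visible of it) and "bbox" ([centre column, centre row, width, height] in pixels, round what is visible of it).
The state is a dict: "time": time; "joint_positions": joint angles; "dq": joint speeds; "tau": joint torques, N m; "tool_pos": TCP position; "tcp_rot": TCP orientation; "contact_force": force on the tool from outside, world axes, zero at the start; "moment": the same for the moment, N m; "grip_width": finger opening in mm; "finger_force": force on a finger pad.
Only numpy, scipy, OpenCV 4.12 (cv2) and the standard library are available. Lean on these libraries where they do the work, as an engineer would, in place of code of your own. Each camera call takes 0.05 s, during which the arm holds its last target. There are 200 camera calls.

## Task

One of the two coin cases has a worn hinge: find the one whose lid holds by lifting a lid by its black pull to about 45 degrees and letting go - a worn lid sinks shut by itself. When a lid stays up, confirm it by pressing down lightly with the closed fingers on the steel bar along its front edge for about a second, with about 5 N (at least 3, never more than 7) (do not press or lift at the bar otherwise). Leave that lid standing at about 45 degrees and the other case shut, without shifting the other things on the desk.

Things in the scene. Friction and masses are not known exactly. Their poses are not given: they have to be found in the camera images.
- case_a: One of two alike dark-wood coin cases, 170 (x) by 180 (y) by 60 mm tall without its lid, fixed to the desk; which one has the worn hinge is not known beforehand. Origin: centre of its underside, on the desk; its -x side is the front (towards the robot), +x the hinge side, z up.
- lid_a (a joint): Angle of the lid of case_a (rad): 0 shut, 0.785 is 45 degrees, stop at 1.8. The lid is a 10 mm board, 170 by 180 mm, about 0.35 kg with its fittings. A sound hinge is stiff (moving it takes about 12 to 16 N at the pull, and the lid stays where it is left); on a worn one the lid feels light and sinks shut by itself in roughly 2 s.
- hinge_a (a point): Middle of the hinge axis of case_a, level with the case's rim, 60 mm above the desk, 85 mm behind the case's centre. The axis lies along the case's y; the lid's front rises as it opens. Turns with the lid.
- pull_a (a point): Point to grip on the pull of case_a: an upright black tab on the lid, 24 mm wide (along the hinge axis), 18 mm thick, 42 mm tall; this point is 12 mm below its top, 30 mm above the lid's top face, 140 mm from the hinge axis along the lid and 40 mm above the axis with the lid shut. Turns with the lid; its y lies along the hinge axis.
- bar_a (a point): Round steel bar along the front edge of the lid of case_a, 14 mm in diameter, 170 mm long along its y (the hinge axis). This point: middle of its axis, 172 mm from the hinge axis along the lid, 6 mm above the axis with the lid shut. Turns with the lid. On a sound lid standing half open it is firm (the lid does not turn) until pressed with more than about 10 N, then the hinge slips.
- case_b: One of two alike dark-wood coin cases, 170 (x) by 180 (y) by 60 mm tall without its lid, fixed to the desk; which one has the worn hinge is not known beforehand. Origin: centre of its underside, on the desk; its -x side is the front (towards the robot), +x the hinge side, z up.
- lid_b (a joint): Angle of the lid of case_b (rad): 0 shut, 0.785 is 45 degrees, stop at 1.8. The lid is a 10 mm board, 170 by 180 mm, about 0.35 kg with its fittings. A sound hinge is stiff (moving it takes about 12 to 16 N at the pull, and the lid stays where it is left); on a worn one the lid feels light and sinks shut by itself in roughly 2 s.
- hinge_b (a point): Middle of the hinge axis of case_b, level with the case's rim, 60 mm above the desk, 85 mm behind the case's centre. The axis lies along the case's y; the lid's front rises as it opens. Turns with the lid.
- pull_b (a point): Point to grip on the pull of case_b: an upright black tab on the lid, 24 mm wide (along the hinge axis), 18 mm thick, 42 mm tall; this point is 12 mm below its top, 30 mm above the lid's top face, 140 mm from the hinge axis along the lid and 40 mm above the axis with the lid shut. Turns with the lid; its y lies along the hinge axis.
- bar_b (a point): Round steel bar along the front edge of the lid of case_b, 14 mm in diameter, 170 mm long along its y (the hinge axis). This point: middle of its axis, 172 mm from the hinge axis along the lid, 6 mm above the axis with the lid shut. Turns with the lid. On a sound lid standing half open it is firm (the lid does not turn) until pressed with more than about 10 N, then the hinge slips.
- magnifier: White hand magnifier lying on the desk, ring 80 mm across, whole length 178 mm, 12 mm thick; origin under the middle of its ring. Leave alone.
- slab: Clear coin holder lying flat, 85 by 60 by 8 mm; origin under its centre. Leave alone.
- loupe: Small black loupe ring standing on the desk, 34 mm across, 30 mm tall; origin under its centre. Leave alone.

How it is judged (in metres and radians):
On the way, in this order (a step that is already met when the one before it is completed fails the run):
1. a lid is lifted with the fingers to about 45 degrees (35 to 55) (((value of joint lid_a between 0.61 and 0.96 rad and contact force between the fingers and case_a above 0.5 N) or (value of joint lid_b between 0.61 and 0.96 rad and contact force between the fingers and case_b above 0.5 N))), for 0.1 s.
2. a lid, let go, stands still by itself at 35 to 55 degrees (only the sound one does) (((value of joint lid_a between 0.61 and 0.96 rad and velocity of joint lid_a between -0.03 and 0.03 rad/s and contact force between anything else and case_a below 0.1 N) or (value of joint lid_b between 0.61 and 0.96 rad and velocity of joint lid_b between -0.03 and 0.03 rad/s and contact force between anything else and case_b below 0.1 N))), for 0.7 s.
3. its front bar is pressed with the fingers, at least 2.8 N for half a second, while it stands at 35 to 55 degrees (((value of joint lid_a between 0.61 and 0.96 rad and contact force between the fingers and lid_a_c2 above 2.8 N) or (value of joint lid_b between 0.61 and 0.96 rad and contact force between the fingers and lid_b_c2 above 2.8 N))), for 0.5 s.
At the end, for the whole second after the job is handed in: The lid with the sound hinge stands still and untouched at 35 to 55 degrees (0.61 to 0.96 rad), and the lid of the other case is shut (under 0.05 rad) (((value of joint lid_a between 0.61 and 0.96 rad and velocity of joint lid_a between -0.03 and 0.03 rad/s and contact force between anything else and case_a below 0.1 N and value of joint lid_b below 0.05 rad and contact force between anything else and case_b below 0.1 N) or (value of joint lid_b between 0.61 and 0.96 rad and velocity of joint lid_b between -0.03 and 0.03 rad/s and contact force between anything else and case_b below 0.1 N and value of joint lid_a below 0.05 rad and contact force between anything else and case_a below 0.1 N))).
It fails at once if the front bar of a lid is loaded with more than 7.5 N (contact force between anything else and lid_a_c2 above 7.5 N or contact force between anything else and lid_b_c2 above 7.5 N).
It fails at once if the magnifier, the coin holder or the loupe is shifted by more than 20 mm (distance of any of magnifier, slab, loupe from where it was at the start of the episode above 0.02 m).
It also fails if it takes over 64 s, if anything falls off the work surface, if the arm or the gripper's body presses on something with over 40 N, if the wrist force passes 120 N, or if a joint passes its speed limit or range.

## Working session

There is one attempt and no reset: what is moved stays moved. The work goes in short steps, Python scripts to look and compute and a tool call to move; the robot and the scene stay as the last step left them, time stands still between calls to the robot, and variables do not carry over. Pictures are saved under pics/ and viewed, at most 10 in all, crops included, and the job is handed in when it is done.

Besides the shell and the picture viewer there is one more tool, called after "Request:" by a JSON object that holds its "name" and its "arguments", one argument or row to a line. jog_arm: Moves the arm, as the interface text tells. Its arguments: {"type":"object","properties":{"dp":{"type":"array"},"twist":{"type":"array"},"jaw":{"type":"number"}},"required":["dp","twist"]}

```bash
mkdir -p pics
python3 - <<'E'
from plant import bot
import cv2,numpy as np
o=bot.get_obs();print(o)
for c in("top","side"):
    im=bot.capture(c);cv2.imwrite(f"pics/{c}0.png",im)
    p=bot.camera_params(c);print(c,p)
    for l in("case_a","pull_a","bar_a"):
        for d in bot.find_in(c,l): print(l,np.round(d["bbox"],1),round(d["confidence"],2))
E
```

```text
{'time': 0.0, 'joint_positions': array([ 1.17996102e+00,  3.42719009e-01,  1.52505078e+00,  4.37888433e-06,
        1.27539098e+00, -1.45979010e-01]), 'dq': array([ 0.00195816,  0.00055148, -0.00063442, -0.00131358, -0.0012084 ,
       -0.00119018]), 'tau': array([ 2.53778446e-03, -4.31245172e+01, -2.44224000e+01,  7.18813855e-02,
        5.58131863e-02, -9.41872986e-05]), 'tool_pos': array([127.05437482, 508.91006486, 194.63514957]), 'tcp_rot': array([-3.14004183e+00, -2.32242171e-04,  2.89673490e+00]), 'contact_force': array([ 0.52453457, -0.58456791, -0.63619832]), 'moment': array([-0.00096854,  0.03502151,  0.02335585]), 'finger_force': 0.0, 'grip_width': 92.25298599102828}
top {'fx': 455.86150839587856, 'fy': 455.86150839587856, 'cx': 277.03905714530555, 'cy': 210.04882675045312, 'R': array([[ 0.02721599, -0.99960499,  0.00701152],
       [-0.98326599, -0.02803374, -0.18000583],
       [ 0.18013128, -0.00199515, -0.98364055]]), 't': array([ -41.68639136,  592.57827001, 1445.09034295])}
case_a [316.4 224.3  67.1  62.7] 0.96
case_a [209.2 214.7  58.3  55.6] 0.61
pull_a [209.6 216.   58.1  57.6] 0.67
pull_a [317.9 226.7  64.1  63.7] 0.59
bar_a [208.8 215.4  55.7  55.5] 0.98
bar_a [317.6 224.6  61.1  60.3] 0.56
side {'fx': 389.3116772188382, 'fy': 389.3116772188382, 'cx': 271.46472651413455, 'cy': 204.12542945428441, 'R': array([[-0.98526446, -0.17095404,  0.00535331],
       [-0.08776389,  0.47845241, -0.87371665],
       [ 0.14680409, -0.86131179, -0.48640575]]), 't': array([ 581.74517583,  141.37286369, 1007.61060236])}
case_a [293.2 202.1  70.8  56.1] 0.9
case_a [262.9 273.6  92.   78.9] 0.89
pull_a [262.9 266.1  90.5  54.6] 0.79
pull_a [293.8 193.5  73.   35.6] 0.69
bar_a [264.9 263.8  87.9  59.3] 0.76
bar_a [294.8 194.   70.8  32.2] 0.73
```

Run:
```python
import cv2
a=cv2.imread("pics/top0.png")[150:290,150:390];cv2.imwrite("pics/topc.png",cv2.resize(a,None,fx=3.3,fy=3.3,interpolation=2))
a=cv2.imread("pics/side0.png")[130:330,180:380];cv2.imwrite("pics/sidec.png",cv2.resize(a,None,fx=3,fy=3,interpolation=2))
```

```text
(no output)
```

View pics/topc.png

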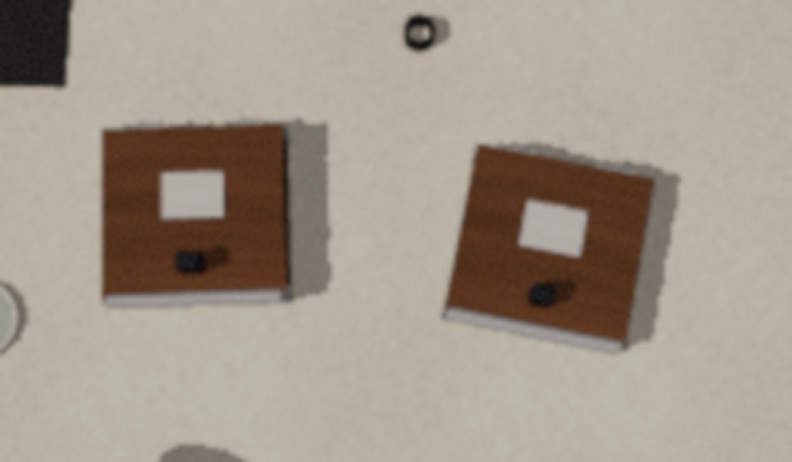

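View pics/sidec.png

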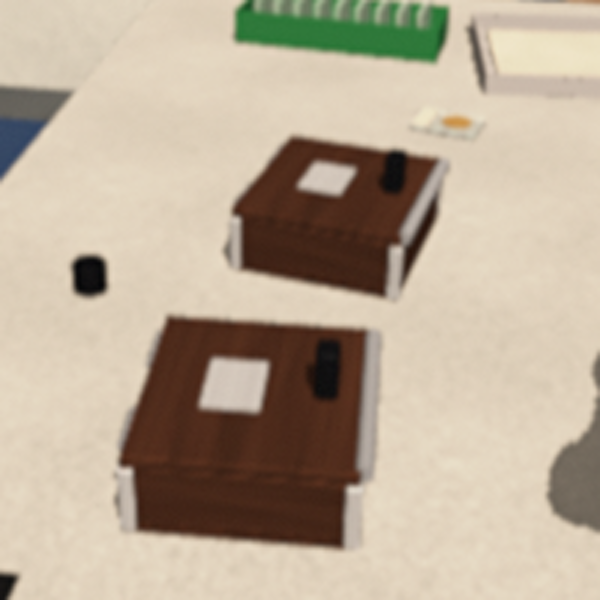

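View pics/top0.png

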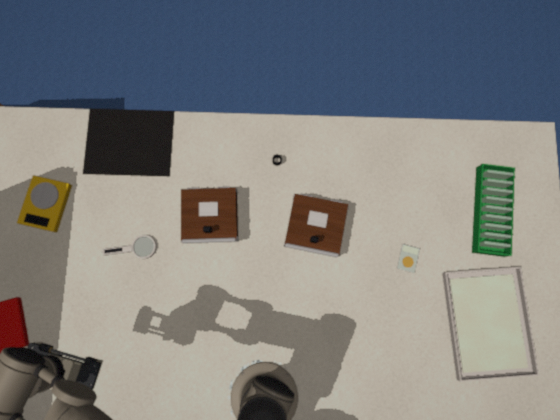

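The top view shows the left case squared up, its pull at about (208,229), and the right case turned about 10°, its pull at about (315,239). The loupe is at (278,160), the magnifier at (144,246) and the slab at (408,258). Next I fit the case poses from the corners.

```bash
cat > h.py <<'E'
from plant import bot
import numpy as np
from scipy.spatial.transform import Rotation as Ro
def proj(c,X):
    p=bot.camera_params(c);Y=np.atleast_2d(X)@p["R"].T+p["t"]
    return np.c_[p["fx"]*Y[:,0]/Y[:,2]+p["cx"],p["fy"]*Y[:,1]/Y[:,2]+p["cy"]]
def rot(a): return np.array([[np.cos(a),-np.sin(a),0],[np.sin(a),np.cos(a),0],[0,0,1]])
def st():
    o=bot.get_obs();R=Ro.from_euler("xyz",o["tcp_rot"]).as_matrix()
    return o,R
E
python3 - <<'E'
from h import *
from scipy.optimize import least_squares
T=lambda L:np.array(L)/3.3+150
S=lambda L:np.array(L)/3+[180,130]
#  back-left, back-right, front-left, front-right (board/bar line), pull top
M=np.array([[85,90,70],[85,-90,70],[-81,90,70],[-81,-90,70],[-55,0,112]])
D={"left":(T([(104,130),(285,126),(104,294),(285,290),(189,259)]),S([(122,465),(168,318),(357,478),(367,330),(328,344)])),
"right":(T([(478,146),(653,179),(447,309),(626,340),(541,293)]),S([(235,212),(293,137),(402,238),(440,160),(396,155)]))}
for k,(t,s) in D.items():
    def f(q):
        X=M@rot(q[2]).T+[q[0],q[1],0]
        return np.r_[(proj("top",X)-t).ravel(),(proj("side",X)-s).ravel()]
    r=least_squares(f,[600,100 if k=="left" else -100,0],x_scale=[100,100,.1]);q=r.x
    print(k,q.round(3),r.fun.round(1))
    for n,v in(("pull",[-55,0,100]),("hinge",[85,0,60]),("bar",[-87,0,66])): print(n,(rot(q[2])@v+[q[0],q[1],0]).round(1))
E
```

```text
left [5.70802e+02 1.98215e+02 6.70000e-02] [-1.3  0.2 -1.2 -0.6 -1.2  0.9  0.  -0.  -0.9  0.6 -0.8 -2.7 -0.3 -1.1
  0.2 -1.2 -0.1 -0.9  0.6  0.7]
pull [515.9 194.5 100. ]
hinge [655.6 203.9  60. ]
bar [484.  192.4  66. ]
right [ 5.46957e+02 -1.53280e+02 -1.58000e-01] [-1.3 -0.1 -0.1 -0.1 -1.1  0.2  0.   1.2  0.6  0.7 -0.6 -1.2 -0.7 -0.7
 -0.7 -0.5 -0.1 -1.   0.7 -0.9]
pull [ 492.6 -144.6  100. ]
hinge [ 630.9 -166.6   60. ]
bar [ 461.  -139.6   66. ]
```

Request:
{"name": "jog_arm", "arguments": {
  "dp": [
    [-0.0453, -0.0211, 0.003],
    [-0.0453, -0.0211, 0.003],
    [-0.0453, -0.0211, 0.003],
    [-0.0453, -0.0211, 0.003],
    [-0.0453, -0.0211, 0.003],
    [-0.0453, -0.0211, 0.003],
    [-0.0453, -0.0211, 0.003],
    [-0.0453, -0.0211, 0.003],
    [-0.0453, -0.0211, 0.003],
    [-0.0453, -0.0211, 0.003]
  ],
  "twist": [0, 0, 0, 0, 0, 0, 0, 0, 0, 0],
  "jaw": 0.07
}}

```text
time: 1.65
tool_pos: [516.8, 193.7, 165.3]
tcp_rot: [3.141, 0.0, 2.897]
contact_force: [0.5, 0.3, -0.1]
grip_width: 70.1
finger_force: 0.0
```

Request:
{"name": "jog_arm", "arguments": {
  "dp": [
    [0, 0, 0],
    [0, 0, 0],
    [0, 0, 0]
  ],
  "twist": [-9, -9, 0]
}}

```text
time: 2.02
tool_pos: [515.6, 194.7, 165.2]
tcp_rot: [3.141, -0.0, -3.074]
contact_force: [0.4, -0.3, -0.1]
grip_width: 70.0
finger_force: 0.0
```

```bash
cat >> h.py <<'E'
def to(X,yaw):
    o,R=st();p=o["tool_pos"]
    print("t",round(o["time"],2),"tcp",p.round(1),"yaw",o["tcp_rot"].round(3),"F",o["contact_force"].round(1),"w",round(o["grip_width"],1))
    print("tool shift mm",(R.T@(np.array(X)-p)).round(1),"twist deg",np.degrees((o["tcp_rot"][2]-yaw+np.pi)%(2*np.pi)-np.pi).round(1))
E
python3 - <<'E'
from h import *
import cv2
to([515.9,194.5,81],.067+np.pi)
for c,(r,k) in {"top":(140,120),"side":(180,170)}.items():
    im=bot.capture(c);cv2.imwrite(f"pics/{c}1.png",im)
a=cv2.imread("pics/side1.png")[180:330,190:340];b=cv2.imread("pics/top1.png")[160:280,140:260]
cv2.imwrite("pics/c1.png",np.hstack([cv2.resize(a,(390,390)),cv2.resize(b,(390,390))]))
E
```

```text
t 2.02 tcp [515.6 194.7 165.2] yaw [ 3.141 -0.    -3.074] F [ 0.4 -0.3 -0.1] w 70.0
tool shift mm [-0.3 -0.3 84.2] twist deg 0.0
```

View pics/c1.png

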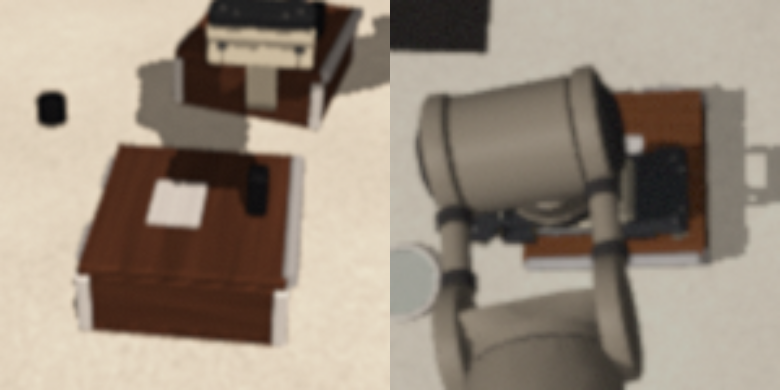

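The side view shows the near lid clear, with its pull at about crop (257,190) and the finger above it. The grasp position matches the fit, so I descend.

Request:
{"name": "jog_arm", "arguments": {
  "dp": [
    [0, 0, 0.03],
    [0, 0, 0.03],
    [0, 0, 0.014],
    [0, 0, 0.009],
    [0, 0, 0]
  ],
  "twist": [0, 0, 0, 0, 0]
}}

```text
time: 2.75
tool_pos: [515.7, 195.0, 82.4]
tcp_rot: [3.142, 0.0, -3.073]
contact_force: [0.2, 0.3, -0.1]
grip_width: 69.9
finger_force: 0.0
```

Request:
{"name": "jog_arm", "arguments": {
  "dp": [
    [0, 0, 0],
    [0, 0, 0],
    [0, 0, 0],
    [0, 0, 0],
    [0, 0, 0],
    [0, 0, 0]
  ],
  "twist": [0, 0, 0, 0, 0, 0],
  "jaw": 0.0
}}

```text
time: 3.5
tool_pos: [515.6, 194.9, 82.3]
tcp_rot: [3.142, 0.0, -3.072]
contact_force: [-1.0, 0.3, -0.3]
grip_width: 14.4
finger_force: 0.0
```

Request:
{"name": "jog_arm", "arguments": {
  "dp": [
    [0, 0, 0],
    [0, 0, 0]
  ],
  "twist": [0, 0]
}}

```text
time: 3.75
tool_pos: [515.6, 194.9, 82.3]
tcp_rot: [3.142, 0.0, -3.072]
contact_force: [-0.2, 0.5, 0.5]
grip_width: 0.4
finger_force: 0.0
```

Run:
```python
from h import *
import cv2
im=bot.capture("side");cv2.imwrite("pics/c2.png",cv2.resize(im[150:300,190:340],(600,600),interpolation=2))
o,R=st();p=o["tool_pos"]
for n,X in(("tcp",p),("pulltop",[515.9,194.5,112]),("tcp+30y",p+[0,30,0])): print(n,(proj("side",X)-[190,150])*4)
```

```text
tcp [[398.62069429 425.46228992]]
pulltop [[399.61550918 381.56211173]]
tcp+30y [[391.4329498  458.12802441]]
```

View pics/c2.png

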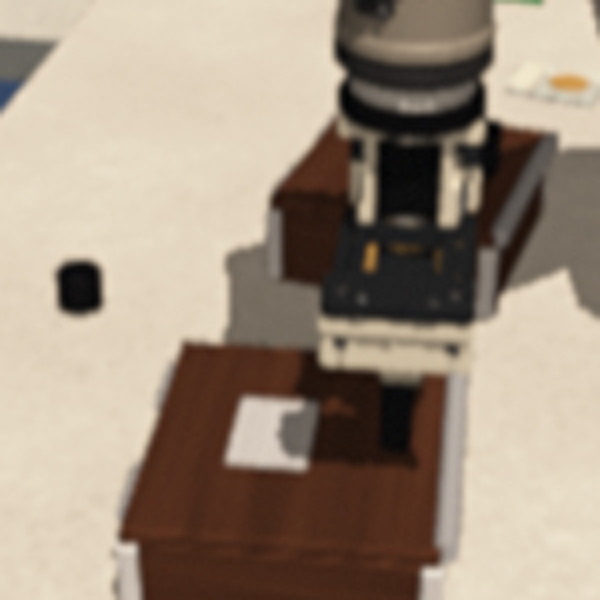

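The fingers closed to 0.4 mm without gripping anything, and in the side view they look higher than reported. I'll overlay the predicted gripper outline on the pictures.

Run:
```python
from h import *
import cv2
o,R=st();p=o["tool_pos"];print(o["joint_positions"])
out=[]
for c,(r,k) in {"side":(130,190),"top":(140,140)}.items():
    im=bot.capture(c);s=4;w=100
    b=cv2.resize(im[r:r+150,k:k+97],None,fx=s,fy=s,interpolation=2)
    P=[p+R@np.array([x,y,z]) for x in(-37.5,37.5) for y in(-95,95) for z in(-66,)]+[p+R@np.array([0,0,z]) for z in(0,-19,-66)]
    for i,q in enumerate((proj(c,np.array(P))-[k,r])*s): cv2.circle(b,tuple(int(v) for v in q),3,(0,0,255) if i<4 else (0,255,0),-1)
    H=np.array([[515.9,194.5,70],[515.9,194.5,112]])
    for q in (proj(c,H)-[k,r])*s: cv2.circle(b,tuple(int(v) for v in q),3,(255,255,0),-1)
    out.append(b)
cv2.imwrite("pics/c3.png",np.hstack(out))
```

```text
[ 2.22318747e-01  5.02726393e-01  1.60686765e+00  7.78125947e-05
  1.03202822e+00 -1.41792498e+00]
```

View pics/c3.png

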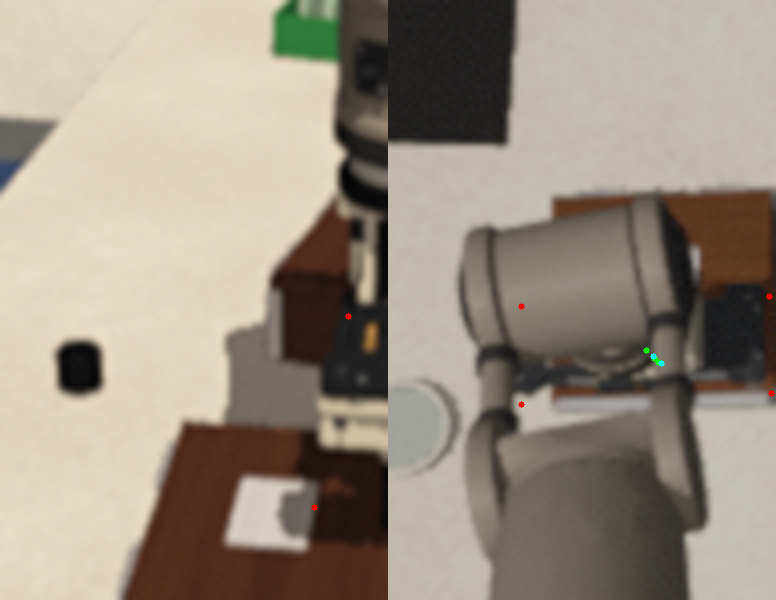

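The overlay puts the fingertips about 40 mm higher than tool_pos says, at or above the top of the pull (112 mm). I'll probe down gently with the closed fingers onto the pull top.

Request:
{"name": "jog_arm", "arguments": {
  "dp": [
    [0, 0, 0.002],
    [0, 0, 0.002],
    [0, 0, 0]
  ],
  "twist": [0, 0, 0]
}}

```text
time: 4.28
tool_pos: [515.9, 195.0, 81.2]
tcp_rot: [3.141, 0.002, -3.072]
contact_force: [-7.5, -2.2, 21.4]
grip_width: 0.6
finger_force: 10.6
```

Request:
{"name": "jog_arm", "arguments": {
  "dp": [
    [0, 0, 0.002],
    [0, 0, 0.0]
  ],
  "twist": [0, 0]
}}

```text
time: 4.53
tool_pos: [516.0, 195.0, 81.0]
tcp_rot: [3.141, 0.004, -3.072]
contact_force: [-12.4, -3.5, 35.3]
grip_width: 0.2
finger_force: 17.4
```

Request:
{"name": "jog_arm", "arguments": {
  "dp": [
    [0, 0, 0.002],
    [0, 0, 0.0]
  ],
  "twist": [0, 0]
}}

```text
time: 4.78
tool_pos: [516.1, 195.0, 80.8]
tcp_rot: [3.141, 0.005, -3.072]
contact_force: [-16.3, -4.7, 48.5]
grip_width: 0.5
finger_force: 24.2
```

Contact came at reported z of about 81.4, so tool_pos z reads about 30 mm low against the pull top at 112. I'll back off, open, and go down to reported z of about 51.

Request:
{"name": "jog_arm", "arguments": {
  "dp": [
    [0, 0, -0.02],
    [0, 0, -0.02],
    [0, 0, 0],
    [0, 0, 0],
    [0, 0, 0],
    [0, 0, 0],
    [0, 0, 0],
    [0, 0, 0]
  ],
  "twist": [0, 0, 0, 0, 0, 0, 0, 0],
  "jaw": 0.065
}}

```text
time: 5.78
tool_pos: [515.6, 194.9, 114.2]
tcp_rot: [3.142, -0.0, -3.072]
contact_force: [-0.7, 0.1, -0.2]
grip_width: 64.7
finger_force: 0.0
```

Run:
```python
from h import *
import cv2
to([515.9,194.5,51],.067+np.pi)
im=bot.capture("side");im2=bot.capture("top")
cv2.imwrite("pics/c4.png",np.hstack([cv2.resize(im[150:270,240:340],(500,600),interpolation=2),cv2.resize(im2[180:260,180:220],(300,600),interpolation=2)]))
o,R=st();p=o["tool_pos"]
for y in(-32,0,32):
  for dz in (0,30): print(y,dz,((proj("side",p+R@np.array([0,y,-dz]))-[240,150])*5).round())
```

```text
t 5.78 tcp [515.6 194.9 114.2] yaw [ 3.142 -0.    -3.072] F [-0.7  0.1 -0.2] w 64.7
tool shift mm [-0.3 -0.4 63.2] twist deg 0.1
-32 0 [[255. 433.]]
-32 30 [[257. 377.]]
0 0 [[250. 473.]]
0 30 [[252. 416.]]
32 0 [[246. 516.]]
32 30 [[248. 458.]]
```

View pics/c4.png

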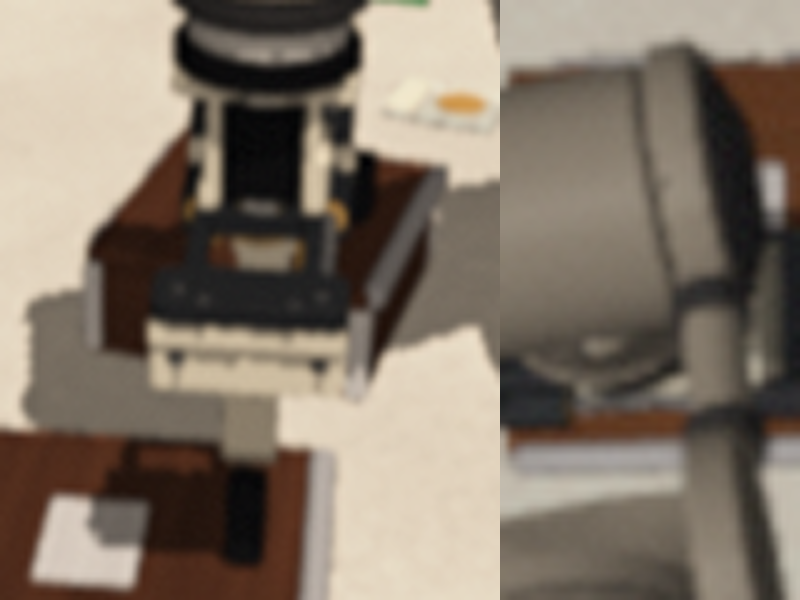

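The near fingertip sits at crop (249,460), exactly where a +30 mm z offset predicts, and it lines up with the pull at column 245. Descending to grip.

Request:
{"name": "jog_arm", "arguments": {
  "dp": [
    [0, 0, 0.025],
    [0, 0, 0.02],
    [0, 0, 0.011],
    [0, 0, 0.006],
    [0, 0, 0]
  ],
  "twist": [0, 0, 0, 0, 0]
}}

```text
time: 6.5
tool_pos: [515.7, 194.9, 52.4]
tcp_rot: [3.142, 0.0, -3.072]
contact_force: [1.2, -0.2, 0.6]
grip_width: 64.5
finger_force: 0.0
```

Request:
{"name": "jog_arm", "arguments": {
  "dp": [
    [0, 0, 0],
    [0, 0, 0],
    [0, 0, 0],
    [0, 0, 0],
    [0, 0, 0],
    [0, 0, 0]
  ],
  "twist": [0, 0, 0, 0, 0, 0],
  "jaw": 0.0
}}

```text
time: 7.25
tool_pos: [515.6, 195.7, 52.4]
tcp_rot: [3.14, 0.0, -3.072]
contact_force: [-0.8, 4.9, 0.4]
grip_width: 23.6
finger_force: 30.0
```

Request:
{"name": "jog_arm", "arguments": {
  "dp": [
    [-0.002, 0, -0.006],
    [-0.002, 0, -0.006],
    [-0.0025, 0, -0.0058],
    [-0.0025, 0, -0.0058]
  ],
  "twist": [0, 0, 0, 0]
}}

```text
time: 7.75
tool_pos: [523.5, 196.1, 74.8]
tcp_rot: [3.141, -0.003, -3.073]
contact_force: [0.9, 4.1, -7.1]
grip_width: 23.2
finger_force: 30.0
```

Request:
{"name": "jog_arm", "arguments": {
  "dp": [
    [-0.006, 0, -0.0112],
    [-0.007, 0, -0.0106],
    [-0.0079, 0, -0.0099],
    [-0.0087, 0, -0.0092],
    [-0.0095, 0, -0.0084],
    [-0.0102, 0, -0.0076],
    [-0.0108, 0, -0.0066],
    [0, 0, 0],
    [0, 0, 0]
  ],
  "twist": [0, 0, 0, 0, 0, 0, 0, 0, 0]
}}

```text
time: 8.88
tool_pos: [583.3, 199.8, 139.1]
tcp_rot: [3.141, -0.003, -3.072]
contact_force: [-3.8, 2.8, 1.5]
grip_width: 23.7
finger_force: 30.0
```

Request:
{"name": "jog_arm", "arguments": {
  "dp": [
    [0, 0, 0],
    [0, 0, 0],
    [0, 0, 0],
    [0, 0, 0],
    [0, 0, -0.02],
    [0, 0, -0.03],
    [0, 0, -0.03]
  ],
  "twist": [0, 0, 0, 0, 0, 0, 0],
  "jaw": 0.065
}}

```text
time: 9.75
tool_pos: [584.5, 199.6, 220.2]
tcp_rot: [-3.142, -0.0, -3.072]
contact_force: [0.2, 0.8, -0.3]
grip_width: 65.0
finger_force: 0.0
```

Request:
{"name": "jog_arm", "arguments": {
  "dp": [
    [0, 0, -0.03],
    [0, 0, 0],
    [0, 0, 0],
    [0, 0, 0],
    [0, 0, 0],
    [0, 0, 0],
    [0, 0, 0],
    [0, 0, 0],
    [0, 0, 0],
    [0, 0, 0]
  ],
  "twist": [0, 0, 0, 0, 0, 0, 0, 0, 0, 0]
}}

```text
time: 11.0
tool_pos: [584.5, 199.7, 249.5]
tcp_rot: [3.142, 0.0, -3.072]
contact_force: [0.8, 0.7, 0.5]
grip_width: 65.3
finger_force: 0.0
```

Run:
```python
from h import *
import cv2
im=bot.capture("side")
cv2.imwrite("pics/c5.png",cv2.resize(im[110:330,180:360],(491,600),interpolation=2))
```

```text
(no output)
```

View pics/c5.png

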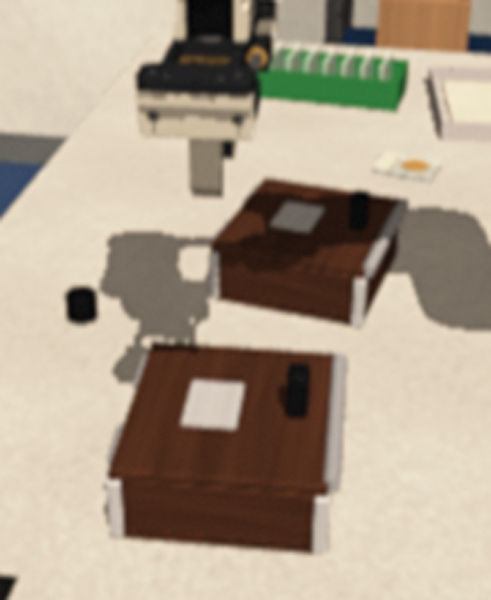

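The left lid sank shut (pull at crop (297,390)), so the left hinge is worn and the right case should be the sound one. Moving to its pull.

Request:
{"name": "jog_arm", "arguments": {
  "dp": [
    [0.0116, -0.0337, 0.01],
    [0.0116, -0.0337, 0.01],
    [0.0116, -0.0337, 0.01],
    [0.0116, -0.0337, 0.01],
    [0.0116, -0.0337, 0.01],
    [0.0116, -0.0337, 0.01],
    [0.0116, -0.0337, 0.01],
    [0.0116, -0.0337, 0.01],
    [0.0116, -0.0337, 0.01],
    [0.0116, -0.0337, 0.01]
  ],
  "twist": [0, 0, 0, 0, 0, 0, 0, 0, 0, 0]
}}

```text
time: 12.3
tool_pos: [491.9, -145.7, 149.3]
tcp_rot: [-3.141, 0.001, -3.072]
contact_force: [-0.2, 0.7, 0.0]
grip_width: 65.4
finger_force: 0.0
```

Request:
{"name": "jog_arm", "arguments": {
  "dp": [
    [0, 0, 0],
    [0, 0, 0],
    [0, 0, 0]
  ],
  "twist": [6.5, 6.5, 0]
}}

```text
time: 12.68
tool_pos: [492.2, -144.7, 149.5]
tcp_rot: [3.142, 0.0, 2.985]
contact_force: [-0.3, -0.9, 0.7]
grip_width: 65.0
finger_force: 0.0
```

Run:
```python
from h import *
to([492.6,-144.6,51],-.158+np.pi)
```

```text
t 12.68 tcp [ 492.2 -144.7  149.5] yaw [3.142 0.    2.985] F [-0.3 -0.9  0.7] w 65.0
tool shift mm [-0.4  0.2 98.5] twist deg 0.1
```

Request:
{"name": "jog_arm", "arguments": {
  "dp": [
    [0, 0, 0.035],
    [0, 0, 0.03],
    [0, 0, 0.02],
    [0, 0, 0.008],
    [0, 0, 0.0045],
    [0, 0, 0]
  ],
  "twist": [0, 0, 0, 0, 0, 0]
}}

```text
time: 13.42
tool_pos: [492.5, -144.7, 52.3]
tcp_rot: [-3.141, 0.001, 2.985]
contact_force: [-0.1, -0.1, 0.7]
grip_width: 65.0
finger_force: 0.0
```

Request:
{"name": "jog_arm", "arguments": {
  "dp": [
    [0, 0, 0],
    [0, 0, 0],
    [0, 0, 0],
    [0, 0, 0],
    [0, 0, 0],
    [0, 0, 0]
  ],
  "twist": [0, 0, 0, 0, 0, 0],
  "jaw": 0.0
}}

```text
time: 14.18
tool_pos: [492.4, -142.9, 51.9]
tcp_rot: [3.139, -0.0, 2.983]
contact_force: [0.7, 6.7, 1.5]
grip_width: 24.1
finger_force: 30.0
```

Request:
{"name": "jog_arm", "arguments": {
  "dp": [
    [0, 0.0015, 0],
    [-0.002, 0, -0.006],
    [-0.002, 0, -0.006],
    [-0.0025, 0, -0.0058],
    [-0.0025, 0, -0.0058]
  ],
  "twist": [0, 0, 0, 0, 0]
}}

```text
time: 14.8
tool_pos: [500.0, -144.2, 75.0]
tcp_rot: [3.141, -0.004, 2.984]
contact_force: [-2.2, -1.9, -17.6]
grip_width: 23.9
finger_force: 30.0
```

Request:
{"name": "jog_arm", "arguments": {
  "dp": [
    [-0.006, 0, -0.0112],
    [-0.007, 0, -0.0106],
    [-0.0079, 0, -0.0099],
    [-0.0087, 0, -0.0092],
    [-0.0095, 0, -0.0084],
    [-0.0102, 0, -0.0076],
    [-0.0108, 0, -0.0066],
    [0, 0, 0],
    [0, 0, 0]
  ],
  "twist": [0, 0, 0, 0, 0, 0, 0, 0, 0]
}}

```text
time: 15.92
tool_pos: [559.4, -154.6, 140.6]
tcp_rot: [-3.14, -0.002, 2.984]
contact_force: [-8.0, -3.9, -7.4]
grip_width: 24.0
finger_force: 30.0
```

Request:
{"name": "jog_arm", "arguments": {
  "dp": [
    [0, 0, 0],
    [0, 0, 0],
    [0, 0, 0],
    [0, 0, 0],
    [0, 0, -0.02],
    [0, 0, -0.03],
    [0, 0, -0.03]
  ],
  "twist": [0, 0, 0, 0, 0, 0, 0],
  "jaw": 0.065
}}

```text
time: 16.8
tool_pos: [560.7, -153.8, 219.9]
tcp_rot: [3.141, 0.0, 2.984]
contact_force: [1.0, -0.3, 0.7]
grip_width: 65.1
finger_force: 0.0
```

Request:
{"name": "jog_arm", "arguments": {
  "dp": [
    [0, 0, 0],
    [0, 0, 0],
    [0, 0, 0],
    [0, 0, 0],
    [0, 0, 0],
    [0, 0, 0],
    [0, 0, 0],
    [0, 0, 0],
    [0, 0, 0],
    [0, 0, 0]
  ],
  "twist": [0, 0, 0, 0, 0, 0, 0, 0, 0, 0],
  "jaw": 0.0
}}

```text
time: 18.05
tool_pos: [560.6, -153.9, 219.0]
tcp_rot: [3.141, 0.0, 2.984]
contact_force: [-0.2, 0.6, -0.2]
grip_width: 0.2
finger_force: 0.0
```

Run:
```python
from h import *
import cv2
im=bot.capture("side")
s=5;k,r=230,130
b=cv2.resize(im[r:r+120,k:k+120],None,fx=s,fy=s,interpolation=2)
a=np.radians(45);Rm=rot(-.158)
def L(al,y,n): return Rm@np.array([85-(al*np.cos(a)-n*np.sin(a)),y,60+al*np.sin(a)+n*np.cos(a)])+[546.96,-152+0,0]
for X in (L(172,-85,6),L(172,0,6),L(172,85,6),L(140,0,52)):
    cv2.circle(b,tuple(int(v) for v in (proj("side",X)[0]-[k,r])*s),3,(0,255,0),-1)
cv2.imwrite("pics/c6.png",b)
B=L(172,0,6);print("bar",B.round(1))
to(B+[0,0,7-30+12],-.158+np.pi)
```

```text
bar [ 515.  -146.9  185.9]
t 18.1 tcp [ 560.6 -153.9  219. ] yaw [3.142 0.    2.984] F [ 0.3  0.1 -0.1] w 0.5
tool shift mm [46.2 -0.2 44.1] twist deg 0.0
```

View pics/c6.png

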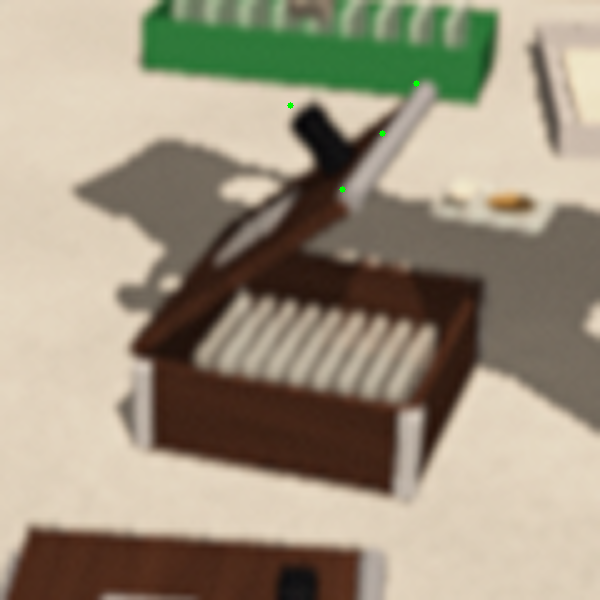

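The right lid stays up. The bar runs from about (352,198) to (430,92) in the crop, a little below the 45° overlay. I'll fit the angle and then work out the bar target.

Run:
```python
from h import *
from scipy.optimize import least_squares
Rm=rot(-.158)
def L(a,al,y,n): return Rm@np.array([85-(al*np.cos(a)-n*np.sin(a)),y,60+al*np.sin(a)+n*np.cos(a)])+[546.96,-152,0]
ob=np.array([(352,196),(430,94),(308,113)])/5+[230,130]
f=lambda q:np.r_[[proj("side",L(q[0],*v))[0] for v in((172,85,6),(172,-85,6),(140,0,52))]-ob].ravel()
r=least_squares(f,[.75]);a=r.x[0];print(np.degrees(a),r.fun.round(1))
B=L(a,172,0,6);print(B)
to(B+[-4*.987,4*.157,7-30+10],-.158+np.pi)
```

```text
41.971122778935424 [ 0.4  1.2 -0.7  0.1 -1.2 -0.1]
[ 508.57775777 -145.88463283  179.48691946]
t 18.1 tcp [ 560.6 -153.9  219. ] yaw [3.142 0.    2.984] F [ 0.3  0.1 -0.1] w 0.5
tool shift mm [56.7 -0.2 52.5] twist deg 0.0
```

Request:
{"name": "jog_arm", "arguments": {
  "dp": [
    [0.03, 0, 0],
    [0.0265, 0, 0],
    [0, 0, 0],
    [0, 0, 0.02],
    [0, 0, 0.016],
    [0, 0, 0.008],
    [0, 0, 0.002],
    [0, 0, 0]
  ],
  "twist": [0, 0, 0, 0, 0, 0, 0, 0]
}}

```text
time: 19.1
tool_pos: [505.3, -145.2, 173.4]
tcp_rot: [-3.141, 0.001, 2.984]
contact_force: [0.1, 0.5, 0.7]
grip_width: 0.4
finger_force: 0.0
```

Request:
{"name": "jog_arm", "arguments": {
  "dp": [
    [0, 0, 0.0005],
    [0, 0, 0.0005],
    [0, 0, 0.0005],
    [0, 0, 0]
  ],
  "twist": [0, 0, 0, 0]
}}

```text
time: 19.6
tool_pos: [504.8, -145.0, 171.5]
tcp_rot: [3.141, -0.0, 2.984]
contact_force: [-0.0, -0.7, -0.3]
grip_width: 0.2
finger_force: 0.0
```

Request:
{"name": "jog_arm", "arguments": {
  "dp": [
    [0, 0, 0.003],
    [0, 0, 0.003],
    [0, 0, 0.002],
    [0, 0, 0.001],
    [0, 0, 0]
  ],
  "twist": [0, 0, 0, 0, 0]
}}

```text
time: 20.23
tool_pos: [504.8, -145.1, 162.4]
tcp_rot: [3.141, -0.0, 2.984]
contact_force: [-0.1, -0.1, -0.0]
grip_width: 0.5
finger_force: 0.0
```

Request:
{"name": "jog_arm", "arguments": {
  "dp": [
    [0, 0, 0.0008],
    [0, 0, 0]
  ],
  "twist": [0, 0]
}}

```text
time: 20.48
tool_pos: [504.8, -145.1, 161.7]
tcp_rot: [3.141, 0.0, 2.984]
contact_force: [0.8, -0.9, -0.5]
grip_width: 0.4
finger_force: 0.0
```

Request:
{"name": "jog_arm", "arguments": {
  "dp": [
    [0, 0, 0.0008],
    [0, 0, 0]
  ],
  "twist": [0, 0]
}}

```text
time: 20.72
tool_pos: [504.8, -145.1, 160.8]
tcp_rot: [3.141, -0.0, 2.984]
contact_force: [-0.3, -1.0, 0.8]
grip_width: 0.5
finger_force: 0.0
```

Request:
{"name": "jog_arm", "arguments": {
  "dp": [
    [0, 0, 0.0007],
    [0, 0, 0]
  ],
  "twist": [0, 0]
}}

```text
time: 20.98
tool_pos: [504.8, -145.0, 160.1]
tcp_rot: [3.141, -0.0, 2.984]
contact_force: [-0.3, 0.3, -0.7]
grip_width: 0.3
finger_force: 0.0
```

Request:
{"name": "jog_arm", "arguments": {
  "dp": [
    [0, 0, 0.0008],
    [0, 0, 0]
  ],
  "twist": [0, 0]
}}

```text
time: 21.22
tool_pos: [504.8, -145.0, 159.3]
tcp_rot: [3.141, -0.0, 2.984]
contact_force: [-0.3, 0.2, 0.2]
grip_width: 0.5
finger_force: 0.0
```

Request:
{"name": "jog_arm", "arguments": {
  "dp": [
    [0, 0, 0.0007],
    [0, 0, 0]
  ],
  "twist": [0, 0]
}}

```text
time: 21.48
tool_pos: [504.8, -145.0, 158.6]
tcp_rot: [3.141, -0.0, 2.984]
contact_force: [-0.5, 0.1, -0.1]
grip_width: 0.3
finger_force: 0.0
```

Request:
{"name": "jog_arm", "arguments": {
  "dp": [
    [0, 0, 0.0006],
    [0, 0, 0]
  ],
  "twist": [0, 0]
}}

```text
time: 21.72
tool_pos: [504.8, -145.0, 158.0]
tcp_rot: [3.141, -0.0, 2.984]
contact_force: [-0.5, -0.0, 0.7]
grip_width: 0.6
finger_force: 0.0
```

Request:
{"name": "jog_arm", "arguments": {
  "dp": [
    [0, 0, 0.0006],
    [0, 0, 0]
  ],
  "twist": [0, 0]
}}

```text
time: 21.98
tool_pos: [504.8, -145.0, 157.4]
tcp_rot: [3.141, -0.0, 2.984]
contact_force: [-0.2, 0.2, 0.7]
grip_width: 0.5
finger_force: 0.0
```

Request:
{"name": "jog_arm", "arguments": {
  "dp": [
    [0, 0, 0.0006],
    [0, 0, 0]
  ],
  "twist": [0, 0]
}}

```text
time: 22.22
tool_pos: [504.8, -145.0, 156.8]
tcp_rot: [3.141, -0.0, 2.984]
contact_force: [0.9, -0.7, -0.1]
grip_width: 0.6
finger_force: 0.0
```

Request:
{"name": "jog_arm", "arguments": {
  "dp": [
    [0, 0, 0.0006],
    [0, 0, 0]
  ],
  "twist": [0, 0]
}}

```text
time: 22.48
tool_pos: [504.8, -145.1, 156.2]
tcp_rot: [3.141, -0.0, 2.984]
contact_force: [-0.5, -0.1, -0.1]
grip_width: 0.6
finger_force: 0.0
```

Request:
{"name": "jog_arm", "arguments": {
  "dp": [
    [0, 0, 0.0006],
    [0, 0, 0]
  ],
  "twist": [0, 0]
}}

```text
time: 22.72
tool_pos: [504.9, -145.1, 155.7]
tcp_rot: [3.142, 0.0, 2.984]
contact_force: [-0.2, 0.1, 0.9]
grip_width: 0.3
finger_force: 0.1
```

Request:
{"name": "jog_arm", "arguments": {
  "dp": [
    [0, 0, 0.0004],
    [0, 0, 0]
  ],
  "twist": [0, 0]
}}

```text
time: 22.98
tool_pos: [504.9, -145.1, 155.6]
tcp_rot: [-3.142, 0.0, 2.984]
contact_force: [-1.3, -0.5, 3.4]
grip_width: 0.4
finger_force: 1.5
```

Request:
{"name": "jog_arm", "arguments": {
  "dp": [
    [0, 0, 0.0003],
    [0, 0, 0]
  ],
  "twist": [0, 0]
}}

```text
time: 23.22
tool_pos: [505.0, -145.1, 155.5]
tcp_rot: [-3.141, 0.001, 2.984]
contact_force: [-2.0, 1.0, 5.3]
grip_width: 0.5
finger_force: 2.7
```

Force is 5.3 N. Hold for about a second, then withdraw.

Request:
{"name": "jog_arm", "arguments": {
  "dp": [
    [0, 0, 0],
    [0, 0, 0],
    [0, 0, 0],
    [0, 0, 0],
    [0, 0, 0],
    [0, 0, 0],
    [0, 0, 0],
    [0, 0, 0]
  ],
  "twist": [0, 0, 0, 0, 0, 0, 0, 0]
}}

```text
time: 24.22
tool_pos: [505.0, -145.1, 155.5]
tcp_rot: [-3.141, 0.001, 2.984]
contact_force: [-0.8, 0.6, 5.2]
grip_width: 0.2
finger_force: 2.7
```

Request:
{"name": "jog_arm", "arguments": {
  "dp": [
    [0, 0, -0.005],
    [0, 0, -0.03],
    [0, 0, -0.05],
    [0, 0, -0.03],
    [0, 0, 0],
    [0, 0, 0],
    [0, 0, 0],
    [0, 0, 0]
  ],
  "twist": [0, 0, 0, 0, 0, 0, 0, 0]
}}

```text
time: 25.22
tool_pos: [504.5, -144.9, 269.0]
tcp_rot: [3.141, -0.002, 2.984]
contact_force: [-0.1, -1.2, 0.5]
grip_width: 0.2
finger_force: 0.0
```

Run:
```python
from h import *
import cv2
im=bot.capture("side");cv2.imwrite("pics/c7.png",cv2.resize(im[110:330,180:360],(491,600),interpolation=2))
```

```text
(no output)
```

View pics/c7.png

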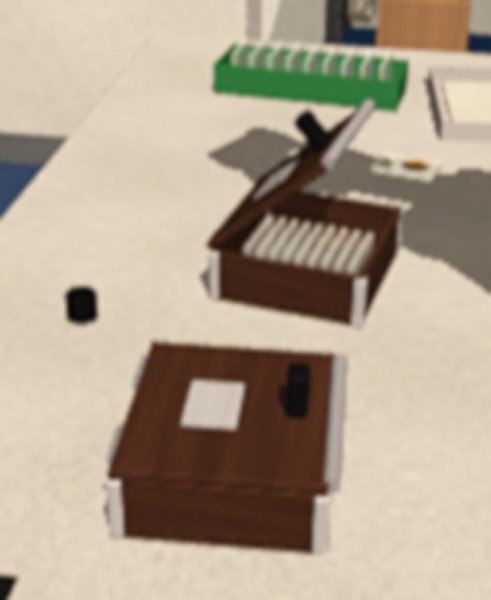

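The right lid still stands (bar from about (325,170) to (372,102)), the left case is shut, and the loupe and slab are where they were. Handing in.

```bash
python3 -c "
from plant import bot
print(bot.close_job())"
```

```text
the job is handed in; nothing more can be done
None
```

The right-hand case has the sound hinge: its lid stands at about 42° and held under a bar press of about 5 N for over a second; the left case, whose lid sank shut by itself, is closed, and the job is handed in, though the hand-in call gave no verdict.

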